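# Find the loose bolt on the microscope base and hold its cap open

## Robot

A 7-joint arm with a two-finger parallel gripper is mounted at the origin on the work surface. World frame = base frame: x ahead of the robot, y to its left, z up, the work surface at z = 0. Lengths are in m, angles in rad, forces in N, time in s.
With the tool pointing down it reaches from about 0.4 to 0.85 m from the base axis. Payload 10.4 kg.
Tool frame: the origin (TCP) lies at the very end of the fingers, on their centre line; the grasp point (between the pads) lies 19 mm behind it; z points along the fingers, y is the direction in which the jaws open and shut (so a half turn about z gives the same grasp; the last joint's range is limited). The gripper opens to 87 mm and grips with 3 to 60 N. Pads are 19 mm wide; open, the fingers measure 117 mm over their backs; the gripper's body (75 mm by 190 mm) begins 51 mm behind the grasp point.
Start: joints at [-1.275, 0.332, -0.065, 1.46, 0.022, 1.35, -0.088], TCP at [0.196, 0.594, 0.223] pointing down, gripper open.
Joint ranges: [-2.6, 2.6], [-0.5, 2.12], [-1.47, 1.34], [0.16, 2.42], [-1.27, 4.41], [0.06, 2.06], [-2.6, 2.6]. Speed limits (rad/s): [2.22, 2.22, 2.79, 2.79, 3.14, 3.14, 3.14].

## Interface

Orientations are given as a unit quaternion [x, y, z, w].
In Python, from bench import r gives the robot as it stands.
- The arm moves only by the tool move_arm, never from a script. Its argument "deltas" is a list of rows, each a list of 5 numbers: the gripper's target within -1 to 1 (fully open at 1, half-way at 0, shut at -1), then the shift along the tool's x, y, z as a fraction of full scale, then the turn about the tool's z as a fraction of full scale. A call has 1 to 12 rows; each row shifts and turns the commanded pose from where the row before left it, along the tool's axes as they then stand; what a row does not reach is not made up. Full scale, the value 1, is 2.5 cm for a shift and 90 degrees for a turn. A row lasts 1/12 s, in which the tool goes at most 41.7 mm and 7.16 degrees, less where a joint would pass 70% of its speed; a pose out of reach is approached as far as the arm can. A call with a number of a shift or a turn outside -1 to 1 is refused whole. A call with a gripper value outside its range is refused whole. The fingers move at their own pace and stop on an object; "squeeze" is the grip in N (left out, the last holds). Time passes only in rows, so rows that do not move let the fingers close. It gives the time, the measured TCP pose, the force and the opening at its end, in the units of the state.
- r.read_state(): the state, without advancing time (a new reading comes with each control period).
- r.camera(name): name is "scene" or "top" or "wrist"; returns the picture (400x640x3 uint8, red, green, blue); there is no depth.
- r.camera_info(name): a dict with "K" (3x3 intrinsics, pixels), "R" (3x3) and "t" (3): a world point X has camera coordinates R X + t; the wrist camera has in their place "hand_eye" (4x4, takes a point from camera to tool coordinates, whose origin is the TCP and whose axes are the flange's). Camera axes: x right, y down, z forward; pixel columns grow to the right and rows downward; lengths in m; the calibration is good to about 2 mm. A picture is of the moment at which its call begins: read the wrist's pose just before it. camera_info takes no time and is no camera call.
- r.close_job(): hands the job in, once; it reports no verdict.
Trained networks look in the newest picture that a camera, given by its name, has taken for a name from the list of things; names that differ only in an ending like _2 or _b are one class to them, and where a whole thing is asked for, a point or a joint stands for the part that bears it (a point fixed in the world has none). Each returns a list of dicts, best first, with "confidence" (0 to 1); they miss things now and then, are a little off and sometimes report something else, mostly with a low value. They report only what shows in the picture. A call takes as long as a camera call.
- r.boxes_of(camera, label): "position" ([x, y, z] in m, in the coordinates of the camera as it stood for that picture, good to about 4 mm: the middle of the surface that is visible of it).
- r.tip_of(camera, label): "position" ([x, y, z] in m, in the coordinates of the camera as it stood for that picture, good to about 4 mm: a listed point, or the origin of a listed thing).
The state is a dict: "time": time; "joint_positions": joint angles; "joint_vel": joint speeds; "joint_torque": joint torques, N m; "ee_pos": TCP position; "eef_rot": TCP orientation; "ft_force": force on the tool from outside, world axes, zero at the start; "torque": the same for the moment, N m; "width": finger opening in m.
Only numpy, scipy, OpenCV 4.12 (cv2) and the standard library are available. Lean on these libraries where they do the work, as an engineer would, in place of code of your own. Each camera call takes 0.05 s, during which the arm holds its last target.

## Task

One of the three capped bolts on the microscope's isolation base has come loose. With the fingertips, tap the caps firmly one after another, from the robot's left to its right, to feel which bolt sinks; then take the lift bar of that bolt's cap, swing the cap up to about halfway upright or a little more, and finish holding it open there so that a colleague can get at the bolt. Never lift the cap of another bolt, and leave the other things on the base and the bench where they are.

Things in the scene. Friction and masses are not known exactly. Their poses are not given: they have to be found in the camera images.
- base: grey microscope isolation base, fixed on the bench, 200 (x) x 400 (y) x 50 mm high; origin at the centre of its underside, z up, its x pointing away from the robot (yaw up to 20 degrees either way). Three identical capped bolts stand in a row along its near long side, 110 mm apart along its y, 35 mm from its centre line towards its -x. The caps share its axes
- bolt_left (a joint): how far the bolt at the robot's left (+y) end of the row has sunk, m: 0 proud, 0.008 fully sunk. It only moves straight down and stays where it is left (friction). A firm bolt gives less than 1.5 mm when pressed; the loose one sinks the full 8 mm under about 4 N on its cap (press with 6 N or more to be sure). Nothing shows which is loose before it is pressed
- bolt_middle (a joint): how far the bolt at the middle of the row has sunk, m: 0 proud, 0.008 fully sunk. It only moves straight down and stays where it is left (friction). A firm bolt gives less than 1.5 mm when pressed; the loose one sinks the full 8 mm under about 4 N on its cap (press with 6 N or more to be sure). Nothing shows which is loose before it is pressed
- bolt_right (a joint): how far the bolt at the robot's right (-y) end of the row has sunk, m: 0 proud, 0.008 fully sunk. It only moves straight down and stays where it is left (friction). A firm bolt gives less than 1.5 mm when pressed; the loose one sinks the full 8 mm under about 4 N on its cap (press with 6 N or more to be sure). Nothing shows which is loose before it is pressed
- head_left: steel hex head of the left bolt with the cap it carries, 50 mm across the flange; origin on the bolt's axis, level with the top of the base (50 mm above the bench) while proud
- top_left (a point): centre of the top of the closed cap on the left bolt, the place to tap: a flat black disc 39 mm across, 101 mm above the bench while the bolt is proud. Moves with the cap
- bar_left (a point): centre of the lift bar of the left cap: black round bar 14 mm thick, 24 mm long, lying along the base's y in front of the cap on an 8 mm wide arm; 44 mm from the bolt's axis towards the base's -x (the robot), 95 mm above the bench while proud and shut. Pinched from above by its two ends (fingers closing along the base's y) it turns between the fingers as the cap swings up
- cap_left (a joint): opening of the left cap, rad: 0 shut, 0.79 half upright, 1.35 its stop. The hinge pin lies along the base's y, level with the shut bar and 66 mm from it towards the base's +x (22 mm behind the bolt's axis): the bar rises and goes away from the robot on a circle of 66 mm radius. A weak spring (about 0.04 N m) and its weight shut the cap when let go
- head_middle: steel hex head of the middle bolt with the cap it carries, 50 mm across the flange; origin on the bolt's axis, level with the top of the base (50 mm above the bench) while proud
- top_middle (a point): centre of the top of the closed cap on the middle bolt, the place to tap: a flat black disc 39 mm across, 101 mm above the bench while the bolt is proud. Moves with the cap
- bar_middle (a point): centre of the lift bar of the middle cap: black round bar 14 mm thick, 24 mm long, lying along the base's y in front of the cap on an 8 mm wide arm; 44 mm from the bolt's axis towards the base's -x (the robot), 95 mm above the bench while proud and shut. Pinched from above by its two ends (fingers closing along the base's y) it turns between the fingers as the cap swings up
- cap_middle (a joint): opening of the middle cap, rad: 0 shut, 0.79 half upright, 1.35 its stop. The hinge pin lies along the base's y, level with the shut bar and 66 mm from it towards the base's +x (22 mm behind the bolt's axis): the bar rises and goes away from the robot on a circle of 66 mm radius. A weak spring (about 0.04 N m) and its weight shut the cap when let go
- head_right: steel hex head of the right bolt with the cap it carries, 50 mm across the flange; origin on the bolt's axis, level with the top of the base (50 mm above the bench) while proud
- top_right (a point): centre of the top of the closed cap on the right bolt, the place to tap: a flat black disc 39 mm across, 101 mm above the bench while the bolt is proud. Moves with the cap
- bar_right (a point): centre of the lift bar of the right cap: black round bar 14 mm thick, 24 mm long, lying along the base's y in front of the cap on an 8 mm wide arm; 44 mm from the bolt's axis towards the base's -x (the robot), 95 mm above the bench while proud and shut. Pinched from above by its two ends (fingers closing along the base's y) it turns between the fingers as the cap swings up
- cap_right (a joint): opening of the right cap, rad: 0 shut, 0.79 half upright, 1.35 its stop. The hinge pin lies along the base's y, level with the shut bar and 66 mm from it towards the base's +x (22 mm behind the bolt's axis): the bar rises and goes away from the robot on a circle of 66 mm radius. A weak spring (about 0.04 N m) and its weight shut the cap when let go
- washer: steel washer 26 mm wide, 6 mm thick, lying on the base between the left and middle bolts; origin at the underside; a bystander, to be left alone
- objective: brass microscope objective 30 mm wide, 44 mm tall, standing on the base behind the bolts; origin at the underside; a bystander, to be left alone
- oil: amber bottle 28 mm wide, 50 mm tall, standing on the base behind the bolts; origin at the underside; a bystander, to be left alone
- slide_tray: white divided tray 85 x 120 x 30 mm, on the bench at the left; origin at the underside; a bystander, to be left alone
- dish: clear dish 90 mm wide, 15 mm tall, on the bench at the right; origin at the underside; a bystander, to be left alone
- screwdriver: black-handled screwdriver lying on the bench at the right; origin at the underside; a bystander, to be left alone
- jar: white jar 60 mm wide, 70 mm tall, on the bench at the left; origin at the underside; a bystander, to be left alone

How it is judged:
By the outcome, as a careful person would: the job done as asked, in the order asked, and still so for the second after the job is handed in, while the arm keeps its last pose, push and grip.
It also fails if it takes over 45 s, if anything falls off the work surface, if the arm or the gripper's body presses on something with over 40 N, if the wrist force passes 120 N, or if a joint passes its speed limit or range.

## Working session

There is one attempt and no reset: what is moved stays moved. The work goes in short steps, Python scripts to look and compute and a tool call to move; the robot and the scene stay as the last step left them, time stands still between calls to the robot, and variables do not carry over. Pictures are saved under pics/ and viewed, and the job is handed in when it is done.

Besides the shell and the picture viewer there is one more tool, called after "Emit:" by a JSON object that holds its "op" and its "data", one argument or row to a line. move_arm: Moves the arm, as the interface text tells. Shift numbers are shares of 2.5 cm and turn numbers shares of 90 degrees, none past 1 either way. Its arguments: {"type":"object","properties":{"deltas":{"type":"array","items":{"type":"array","items":{"type":"number"}}},"squeeze":{"type":"number"}},"required":["deltas"]}

```bash
ls; mkdir -p pics; cat > h.py <<'E'
import numpy as np, cv2
from bench import r
from scipy.spatial.transform import Rotation as Ro
def snap(c,n):
    im=r.camera(c); cv2.imwrite(f'pics/{n}.png',im[:,:,::-1]); return im
def w(c,p,st=None):
    i=r.camera_info(c); p=np.array(p)
    if c=='wrist':
        st=st or r.read_state(); H=np.array(i['hand_eye']); q=H[:3,:3]@p+H[:3,3]
        return Ro.from_quat(st['eef_rot']).apply(q)+st['ee_pos']
    return np.array(i['R']).T@(p-np.array(i['t']))
np.set_printoptions(precision=4,suppress=True)
E
python3 - <<'E'
from h import *
s=r.read_state(); print(s)
for c in ('scene','top'):
    snap(c,c+'0')
    for l in ['top_left','top_middle','top_right','bar_left','bar_middle','bar_right']:
        print(c,l,[(w(c,d['position']),round(d['confidence'],2)) for d in r.tip_of(c,l)[:4]])
print(r.read_state()['time'])
E
```

```text
pics
{'time': 0.0, 'joint_positions': array([-1.2746,  0.3328, -0.0647,  1.461 ,  0.0216,  1.3499, -0.0885]), 'joint_vel': array([-0.0006,  0.0002, -0.0006, -0.0007, -0.0007, -0.0002,  0.0002]), 'joint_torque': array([ -0.0003, -62.3262,   0.0243, -38.9905,  -0.0615,   0.0396,
         0.0001]), 'ee_pos': array([0.1958, 0.5931, 0.2218]), 'eef_rot': array([ 0.1587,  0.9873, -0.0007, -0.0001]), 'ft_force': array([-0.8814,  0.4073,  0.0202]), 'torque': array([ 0.002 , -0.0185, -0.0253]), 'width': 0.08699132600707529}
scene top_left [(array([0.492 , 0.1492, 0.1018]), 0.6)]
scene top_middle [(array([0.4826, 0.0381, 0.0971]), 0.69), (array([ 0.5692, -0.0453,  0.0496]), 0.44)]
scene top_right [(array([ 0.3619,  0.4416, -0.0028]), 0.69), (array([ 0.4732, -0.0734,  0.1019]), 0.46)]
scene bar_left [(array([0.4945, 0.1498, 0.1013]), 0.58), (array([0.4481, 0.1499, 0.0988]), 0.5)]
scene bar_middle [(array([0.4402, 0.0409, 0.0935]), 0.61)]
scene bar_right [(array([ 0.4321, -0.068 ,  0.0989]), 0.51), (array([0.5882, 0.1226, 0.0477]), 0.5)]
top top_left [(array([0.4882, 0.1466, 0.0996]), 0.46)]
top top_middle [(array([0.5904, 0.1229, 0.0469]), 0.71), (array([0.4832, 0.0415, 0.0987]), 0.63)]
top top_right [(array([ 0.4752, -0.0704,  0.101 ]), 0.57)]
top bar_left [(array([0.4456, 0.1505, 0.0972]), 0.49)]
top bar_middle [(array([0.4373, 0.0438, 0.0887]), 0.49)]
top bar_right [(array([ 0.4286, -0.0685,  0.0925]), 0.72)]
0.7
```

View pics/scene0.png

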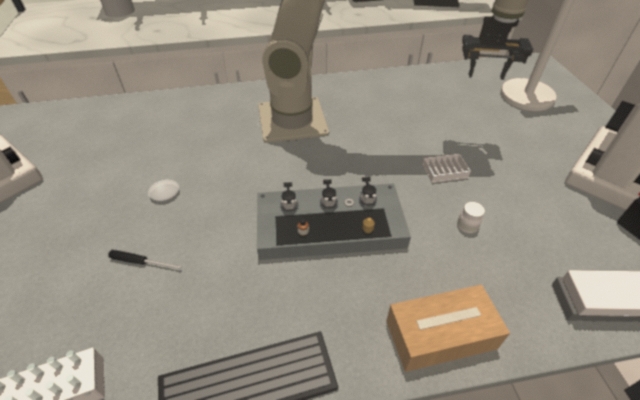

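View pics/top0.png

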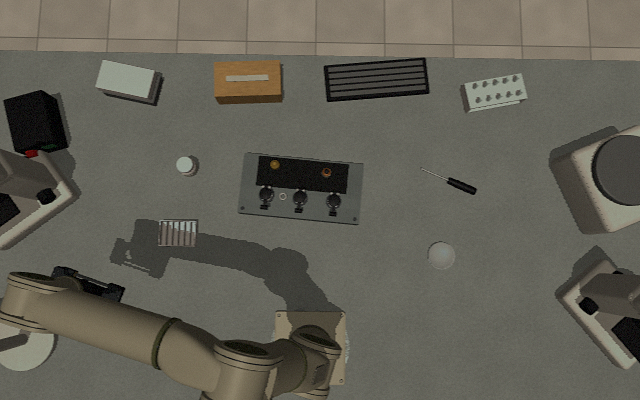

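```bash
python3 - <<'E'
from h import *
# fit model: row center c, yaw; points in base frame relative to middle bolt axis
M=[];W=[]
d={'tl':[(.492,.1492),(.4882,.1466)],'tm':[(.4826,.0381),(.4832,.0415)],'tr':[(.4732,-.0734),(.4752,-.0704)],'bl':[(.4481,.1499),(.4456,.1505)],'bm':[(.4402,.0409),(.4373,.0438)],'br':[(.4321,-.068),(.4286,-.0685)]}
for k,v in d.items():
    for p in v:
        M.append([-.044 if k[0]=='b' else 0,{'l':.11,'m':0,'r':-.11}[k[1]]]);W.append(p)
M=np.array(M);W=np.array(W)
from scipy.optimize import least_squares
f=lambda q:(M@np.array([[np.cos(q[2]),np.sin(q[2])],[-np.sin(q[2]),np.cos(q[2])]])+q[:2]-W).ravel()
s=least_squares(f,[.48,.04,0]);print(s.x,np.degrees(s.x[2]),s.fun.reshape(-1,2))
q=s.x
B=np.array([[np.cos(q[2]),np.sin(q[2])],[-np.sin(q[2]),np.cos(q[2])]])
for k,y in (('l',.11),('m',0),('r',-.11)): print(k,'top',np.array([0,y])@B+q[:2],'bar',np.array([-.044,y])@B+q[:2])
st=r.read_state();R=Ro.from_quat(st['eef_rot']).as_matrix();print(R,r.camera_info('wrist')['hand_eye'])
# reproject
for c in('scene','top'):
    i=r.camera_info(c)
    for y in (.11,0,-.11):
        for x,z in((0,.101),(-.044,.095)):
            P=np.append(np.array([x,y])@B+q[:2],z); u=np.array(i['K'])@(np.array(i['R'])@P+i['t']); print(c,x,y,u[:2]/u[2])
E
```

```text
[ 0.4825  0.0384 -0.0733] -4.198681360469629 [[-0.0015 -0.0011]
 [ 0.0023  0.0015]
 [-0.0001  0.0003]
 [-0.0007 -0.0031]
 [ 0.0012  0.0021]
 [-0.0008 -0.0009]
 [-0.0015  0.0014]
 [ 0.001   0.0008]
 [-0.0016  0.0007]
 [ 0.0013 -0.0022]
 [-0.0016 -0.0001]
 [ 0.0019  0.0004]]
l top [0.4905 0.1481] bar [0.4466 0.1513]
m top [0.4825 0.0384] bar [0.4386 0.0416]
r top [ 0.4744 -0.0713] bar [ 0.4305 -0.0681]
[[-0.9496  0.3134  0.    ]
 [ 0.3134  0.9496  0.0001]
 [ 0.      0.0001 -1.    ]] [[ 0.0005 -0.971  -0.239   0.0658]
 [ 1.      0.0003  0.0008 -0.0008]
 [-0.0007 -0.239   0.971  -0.1633]
 [ 0.      0.      0.      1.    ]]
scene 0 0.11 [368.6189 187.9201]
scene -0.044 0.11 [365.4271 178.347 ]
scene 0 0 [328.5379 191.0659]
scene -0.044 0 [326.5325 181.3349]
scene 0 -0.11 [287.9084 194.2547]
scene -0.044 -0.11 [287.1217 184.3625]
top 0 0.11 [264.4677 193.2954]
top -0.044 0.11 [263.2857 207.2036]
top 0 0 [298.931  196.2645]
top -0.044 0 [297.7382 210.1695]
top 0 -0.11 [333.3832 199.2327]
top -0.044 -0.11 [332.1797 213.1346]
```

Emit:
{"op": "move_arm", "data": {
  "deltas": [
    [-1, 0, 0, 0, -0.078],
    [-1, 0, 0, 0, -0.078],
    [-1, -0.65, -0.84, 0, 0],
    [-1, -0.65, -0.84, 0, 0],
    [-1, -0.65, -0.84, 0, 0],
    [-1, -0.65, -0.84, 0, 0],
    [-1, -0.65, -0.84, 0, 0],
    [-1, -0.65, -0.84, 0, 0],
    [-1, -0.65, -0.84, 0, 0],
    [-1, -0.65, -0.84, 0, 0],
    [-1, -0.65, -0.84, 0, 0],
    [-1, -0.65, -0.84, 0, 0]
  ],
  "squeeze": 20
}}

```text
time: 1.7
ee_pos: [0.3431, 0.371, 0.2227]
eef_rot: [0.037, 0.999, 0.0, 0.0]
ft_force: [-0.5, 0.7, -0.4]
width: 0.0149
```

Emit:
{"op": "move_arm", "data": {
  "deltas": [
    [-1, -0.65, -0.84, 0, 0],
    [-1, -0.65, -0.84, 0, 0],
    [-1, -0.65, -0.84, 0, 0],
    [-1, -0.65, -0.84, 0, 0],
    [-1, -0.65, -0.84, 0, 0],
    [-1, -0.65, -0.84, 0, 0],
    [-1, -0.65, -0.84, 0, 0],
    [-1, 0, 0, 0, 0],
    [-1, 0, 0, 0, 0]
  ]
}}

```text
time: 2.45
ee_pos: [0.4457, 0.216, 0.2227]
eef_rot: [0.038, 0.999, 0.0, 0.0]
ft_force: [-0.3, 1.3, -0.6]
width: 0.0005
```

```bash
cat >> h.py <<'E'
def go(P,st=None):
    st=st or r.read_state(); R=Ro.from_quat(st['eef_rot']).as_matrix(); d=R.T@(np.array(P)-st['ee_pos'])/.025
    print('t',st['time'],'pos',st['ee_pos'],'units',d,'yangle',np.degrees(np.arctan2(R[1,1],R[0,1])),'F',st['ft_force'],'w',st['width'])
E
python3 - <<'E'
from h import *
st=r.read_state(); go([.4905,.1481,.12],st)
snap('wrist','w1')
for l in ['top_left','top_middle','bar_left','bar_middle']:
        print(l,[(w('wrist',d['position'],st),round(d['confidence'],2)) for d in r.tip_of('wrist',l)[:4]])
E
```

```text
t 2.45 pos [0.4457 0.216  0.2227] units [-1.9932 -2.5718  4.1085] yangle 85.60377917861646 F [-0.2827  1.3335 -0.6425] w 0.00045744885601348324
top_left []
top_middle [(array([0.4816, 0.0396, 0.0992]), 0.69)]
bar_left [(array([0.4469, 0.1506, 0.0942]), 0.71)]
bar_middle [(array([0.4359, 0.0425, 0.091 ]), 0.6)]
```

Emit:
{"op": "move_arm", "data": {
  "deltas": [
    [-1, -0.5, -0.64, 0.5, 0],
    [-1, -0.5, -0.64, 0.8, 0],
    [-1, -0.5, -0.64, 0.9, 0],
    [-1, -0.5, -0.65, 0.9, 0],
    [-1, 0, 0, 0.7, 0],
    [-1, 0, 0, 0.2, 0],
    [-1, 0, 0, 0, 0]
  ]
}}

```text
time: 3.28
ee_pos: [0.4891, 0.15, 0.1214]
eef_rot: [0.036, 0.999, -0.0, -0.001]
ft_force: [0.2, 0.5, 1.0]
width: 0.0004
```

```bash
python3 - <<'E'
from h import *
st=r.read_state(); go([.4905,.1481,.101],st)
snap('wrist','w2');snap('scene','s2')
E
```

```text
t 3.2833 pos [0.4891 0.15   0.1214] units [-0.0652 -0.0695  0.8159] yangle 85.84037193257235 F [0.2391 0.5423 0.9996] w 0.00036726950391482484
```

View pics/w2.png

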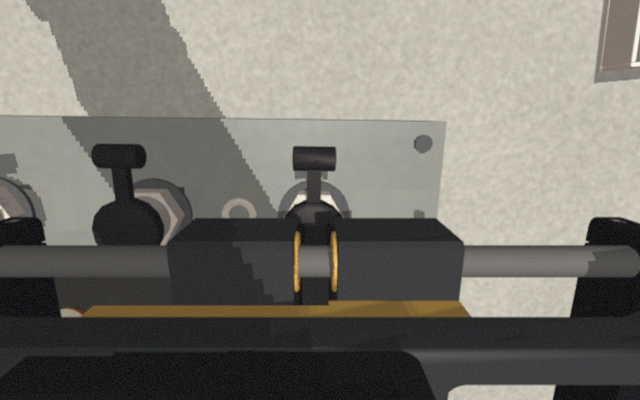

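The wrist picture shows the closed fingers over the left cap, whose bar sits at about (314,158), centred under them. Now I press.

Emit:
{"op": "move_arm", "data": {
  "deltas": [
    [-1, -0.06, -0.07, 0.4, 0],
    [-1, 0, 0, 0.2, 0],
    [-1, 0, 0, 0.1, 0],
    [-1, 0, 0, 0.1, 0],
    [-1, 0, 0, 0, 0]
  ]
}}

```text
time: 3.8
ee_pos: [0.4913, 0.1476, 0.1021]
eef_rot: [0.037, 0.999, -0.0, -0.0]
ft_force: [0.2, -0.7, 0.5]
width: 0.0004
```

Emit:
{"op": "move_arm", "data": {
  "deltas": [
    [-1, 0, 0, 0.06, 0],
    [-1, 0, 0, 0.06, 0],
    [-1, 0, 0, 0, 0]
  ]
}}

```text
time: 4.05
ee_pos: [0.4918, 0.1477, 0.1007]
eef_rot: [0.037, 0.999, 0.0, 0.0]
ft_force: [-5.4, -1.6, 10.5]
width: 0.0007
```

Emit:
{"op": "move_arm", "data": {
  "deltas": [
    [-1, 0, 0, 0.06, 0],
    [-1, 0, 0, 0.06, 0],
    [-1, 0, 0, 0, 0]
  ]
}}

```text
time: 4.3
ee_pos: [0.4921, 0.1478, 0.1]
eef_rot: [0.037, 0.999, 0.001, 0.0]
ft_force: [-15.7, -4.3, 37.1]
width: 0.0006
```

Left is firm: 37 N with under 1 mm of give. On to the middle.

Emit:
{"op": "move_arm", "data": {
  "deltas": [
    [-1, 0, 0, -0.6, 0],
    [-1, 0, 0, -0.4, 0],
    [-1, 0, -0.8, 0, 0],
    [-1, 0, -0.9, 0, 0],
    [-1, 0, -0.9, 0, 0],
    [-1, 0, -0.9, 0, 0],
    [-1, 0, -0.9, 0, 0],
    [-1, 0, 0, 0.4, 0],
    [-1, 0, 0, 0.2, 0],
    [-1, 0, 0, 0, 0]
  ]
}}

```text
time: 5.13
ee_pos: [0.4828, 0.0385, 0.1054]
eef_rot: [0.037, 0.999, -0.0, -0.001]
ft_force: [-0.2, 0.2, -0.5]
width: 0.0006
```

```bash
python3 - <<'E'
from h import *
go([.4825,.0384,.101])
E
```

```text
t 5.1333 pos [0.4828 0.0385 0.1054] units [ 0.0122 -0.0038  0.177 ] yangle 85.80072732003393 F [-0.185   0.2371 -0.4653] w 0.0005656477112887213
```

Emit:
{"op": "move_arm", "data": {
  "deltas": [
    [-1, 0, 0, 0.1, 0],
    [-1, 0, 0, 0.06, 0],
    [-1, 0, 0, 0.06, 0],
    [-1, 0, 0, 0.04, 0],
    [-1, 0, 0, 0, 0]
  ]
}}

```text
time: 5.55
ee_pos: [0.4837, 0.0387, 0.1008]
eef_rot: [0.036, 0.999, 0.0, 0.0]
ft_force: [-3.5, 1.5, 7.7]
width: 0.0007
```

Emit:
{"op": "move_arm", "data": {
  "deltas": [
    [-1, 0, 0, 0.05, 0],
    [-1, 0, 0, 0.05, 0],
    [-1, 0, 0, 0, 0]
  ]
}}

```text
time: 5.8
ee_pos: [0.484, 0.0387, 0.1002]
eef_rot: [0.037, 0.999, 0.001, 0.0]
ft_force: [-12.9, -0.8, 32.3]
width: 0.0006
```

Middle is firm too: 32 N and z 0.100. I'll tap the right one as well.

Emit:
{"op": "move_arm", "data": {
  "deltas": [
    [-1, 0, 0, -0.6, 0],
    [-1, 0, 0, -0.4, 0],
    [-1, 0, -0.8, 0, 0],
    [-1, 0, -0.9, 0, 0],
    [-1, 0, -0.9, 0, 0],
    [-1, 0, -0.9, 0, 0],
    [-1, 0, -0.9, 0, 0],
    [-1, 0, 0, 0.4, 0],
    [-1, 0, 0, 0.2, 0],
    [-1, 0, 0, 0, 0]
  ]
}}

```text
time: 6.63
ee_pos: [0.4748, -0.071, 0.1064]
eef_rot: [0.037, 0.999, 0.0, -0.001]
ft_force: [-0.2, 0.2, -0.1]
width: 0.0003
```

Emit:
{"op": "move_arm", "data": {
  "deltas": [
    [-1, 0, 0, 0.1, 0],
    [-1, 0, 0, 0.06, 0],
    [-1, 0, 0, 0.06, 0],
    [-1, 0, 0, 0.04, 0],
    [-1, 0, 0, 0, 0]
  ]
}}

```text
time: 7.05
ee_pos: [0.4755, -0.0714, 0.1011]
eef_rot: [0.037, 0.999, 0.0, 0.0]
ft_force: [-0.0, 0.5, -0.2]
width: 0.0005
```

Emit:
{"op": "move_arm", "data": {
  "deltas": [
    [-1, 0, 0, 0.05, 0],
    [-1, 0, 0, 0.05, 0],
    [-1, 0, 0, 0, 0]
  ]
}}

```text
time: 7.3
ee_pos: [0.4755, -0.0716, 0.0985]
eef_rot: [0.037, 0.999, 0.0, 0.0]
ft_force: [0.3, 0.2, 1.5]
width: 0.0004
```

Emit:
{"op": "move_arm", "data": {
  "deltas": [
    [-1, 0, 0, 0.08, 0],
    [-1, 0, 0, 0.08, 0],
    [-1, 0, 0, 0.08, 0],
    [-1, 0, 0, 0, 0]
  ]
}}

```text
time: 7.63
ee_pos: [0.4757, -0.0718, 0.0932]
eef_rot: [0.037, 0.999, 0.0, 0.0]
ft_force: [-3.9, 1.8, 11.4]
width: 0.0003
```

Emit:
{"op": "move_arm", "data": {
  "deltas": [
    [-1, 0, 0, 0.06, 0],
    [-1, 0, 0, 0.05, 0],
    [-1, 0, 0, 0, 0]
  ]
}}

```text
time: 7.88
ee_pos: [0.4761, -0.0718, 0.0925]
eef_rot: [0.037, 0.999, 0.001, 0.0]
ft_force: [-15.6, 3.7, 40.7]
width: 0.0005
```

The right bolt sank about 8 mm and then stopped hard at 41 N, so it is the loose one. I'll back off, open, and look at its bar.

Emit:
{"op": "move_arm", "data": {
  "deltas": [
    [-1, 0, 0, -0.7, 0],
    [-1, 0, 0, -0.9, 0],
    [0.2, 0.5, 0, -0.3, 0],
    [0.2, 0.7, 0, 0, 0],
    [0.2, 0.58, 0, 0, 0],
    [0.2, 0, 0, 0, 0],
    [0.2, 0, 0, 0, 0]
  ]
}}

```text
time: 8.47
ee_pos: [0.4308, -0.0687, 0.1371]
eef_rot: [0.037, 0.999, 0.0, 0.0]
ft_force: [-1.0, -0.2, 0.6]
width: 0.0259
```

```bash
python3 - <<'E'
from h import *
st=r.read_state(); go([.4305,-.0681,.075],st)
snap('wrist','w3')
print([(w('wrist',d['position'],st),round(d['confidence'],2)) for d in r.tip_of('wrist','bar_right')[:4]])
for c in('scene','top'):
    snap(c,c+'3');print([(w(c,d['position'],st),round(d['confidence'],2)) for d in r.tip_of(c,'bar_right')[:4]])
E
```

```text
t 8.4667 pos [ 0.4308 -0.0687  0.1371] units [0.014  0.0211 2.4857] yangle 85.76815601257451 F [-0.9728 -0.1924  0.6268] w 0.025905700059872926
[(array([ 0.4285, -0.0704,  0.0855]), 0.82)]
[(array([ 0.4315, -0.068 ,  0.0883]), 0.69)]
[]
```

View pics/w3.png

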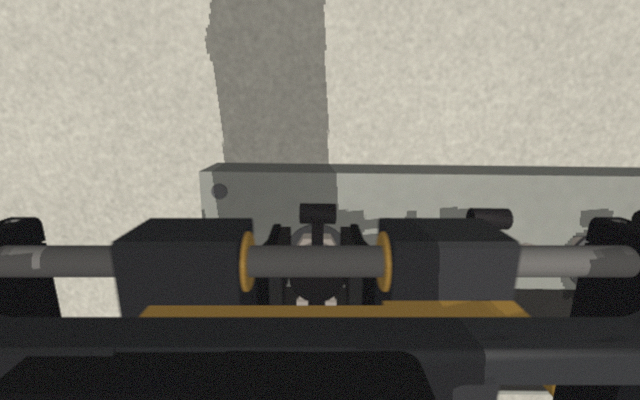

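The bar is at about (318,213), between the opening fingers; networks and the model agree to within 3 mm. I'll descend until the tips are about 12 mm below the bar axis.

Emit:
{"op": "move_arm", "data": {
  "deltas": [
    [0.2, 0, 0, 0, 0],
    [0.2, 0, 0, 0.4, 0],
    [0.2, 0, 0, 0.8, 0],
    [0.2, 0, 0, 0.8, 0],
    [0.2, 0, 0, 0.4, 0],
    [0.2, 0, 0, 0.1, 0],
    [0.2, 0, 0, 0, 0]
  ]
}}

```text
time: 9.35
ee_pos: [0.4305, -0.0687, 0.0741]
eef_rot: [0.037, 0.999, -0.0, -0.001]
ft_force: [0.4, 0.6, -0.6]
width: 0.0525
```

```bash
python3 - <<'E'
from h import *
st=r.read_state(); go([.4305,-.0681,.075],st)
snap('wrist','w4')
E
```

```text
t 9.35 pos [ 0.4305 -0.0687  0.0741] units [ 0.0021  0.0239 -0.0341] yangle 85.76707029571398 F [ 0.371   0.586  -0.6359] w 0.052475620496527924
```

View pics/w4.png

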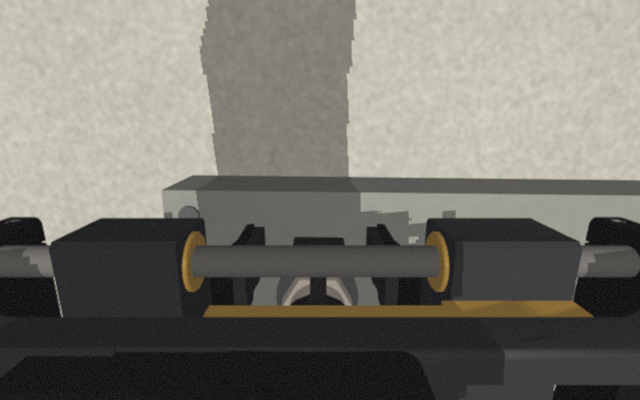

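The bar (319,241) lies centred between the fingers. I'll close on it.

Emit:
{"op": "move_arm", "data": {
  "deltas": [
    [-1, 0, 0, 0, 0],
    [-1, 0, 0, 0, 0],
    [-1, 0, 0, 0, 0],
    [-1, 0, 0, 0, 0],
    [-1, 0, 0, 0, 0],
    [-1, 0, 0, 0, 0]
  ],
  "squeeze": 20
}}

```text
time: 9.9
ee_pos: [0.4311, -0.0677, 0.0749]
eef_rot: [0.037, 0.999, 0.001, 0.0]
ft_force: [-0.7, 4.0, 0.5]
width: 0.0239
```

Emit:
{"op": "move_arm", "data": {
  "deltas": [
    [-1, -0.013, 0, -0.264, 0],
    [-1, -0.04, 0, -0.261, 0],
    [-1, -0.065, 0, -0.256, 0],
    [-1, -0.09, 0, -0.248, 0],
    [-1, 0, 0, 0, 0]
  ]
}}

```text
time: 10.32
ee_pos: [0.4364, -0.0684, 0.1017]
eef_rot: [0.037, 0.999, 0.001, -0.0]
ft_force: [-2.2, 6.0, -1.7]
width: 0.024
```

```bash
python3 - <<'E'
from h import *
st=r.read_state(); go([.4311+.0052,-.0677-.0004,.0749+.0257],st)
snap('scene','s5')
print([(w('scene',d['position'],st),round(d['confidence'],2)) for d in r.tip_of('scene','bar_right')[:4]])
E
```

```text
t 10.3167 pos [ 0.4364 -0.0684  0.1017] units [0.0036 0.0103 0.0421] yangle 85.79972855536244 F [-2.181   6.0233 -1.6505] w 0.02402412146658373
[(array([ 0.435 , -0.0697,  0.1121]), 0.82)]
```

Emit:
{"op": "move_arm", "data": {
  "deltas": [
    [-1, -0.115, 0.02, -0.238, 0],
    [-1, -0.138, 0.02, -0.225, 0],
    [-1, -0.16, 0, -0.21, 0],
    [-1, -0.18, 0, -0.193, 0],
    [-1, -0.198, 0, -0.174, 0],
    [-1, 0, 0, 0, 0],
    [-1, 0, 0, 0, 0]
  ]
}}

```text
time: 11.0
ee_pos: [0.4562, -0.0696, 0.1269]
eef_rot: [0.037, 0.999, -0.0, -0.0]
ft_force: [-4.8, 2.0, 5.4]
width: 0.0238
```

```bash
python3 - <<'E'
from h import *
st=r.read_state(); go([.4311+.025,-.0677-.0018,.0749+.0517],st)
im=snap('scene','s6'); i=cv2.resize(im[140:260,230:430],(800,480),interpolation=2);cv2.imwrite('pics/s6c.png',i[:,:,::-1])
for l in ('bar_right','top_right','head_right'):print(l,[(w('scene',d['position'],st),round(d['confidence'],2)) for d in r.tip_of('scene',l)[:4]])
im=snap('wrist','w6')
for l in ('bar_right','top_right','head_right'):print(l,[(w('wrist',d['position'],st),round(d['confidence'],2)) for d in r.tip_of('wrist',l)[:4]])
E
```

```text
t 11.0 pos [ 0.4562 -0.0696  0.1269] units [0.0053 0.0045 0.0129] yangle 85.76022605725434 F [-4.7886  2.048   5.4188] w 0.02376923054865048
bar_right [(array([ 0.4549, -0.0716,  0.139 ]), 0.5)]
top_right [(array([ 0.4875, -0.072 ,  0.1081]), 0.84)]
head_right [(array([ 0.4724, -0.0703,  0.0447]), 0.92), (array([0.5166, 0.0375, 0.0027]), 0.38)]
bar_right [(array([ 0.4494, -0.0761,  0.1373]), 0.94)]
top_right [(array([ 0.481 , -0.0734,  0.1096]), 0.76)]
head_right [(array([ 0.476 , -0.0688,  0.0414]), 0.6)]
```

View pics/s6c.png

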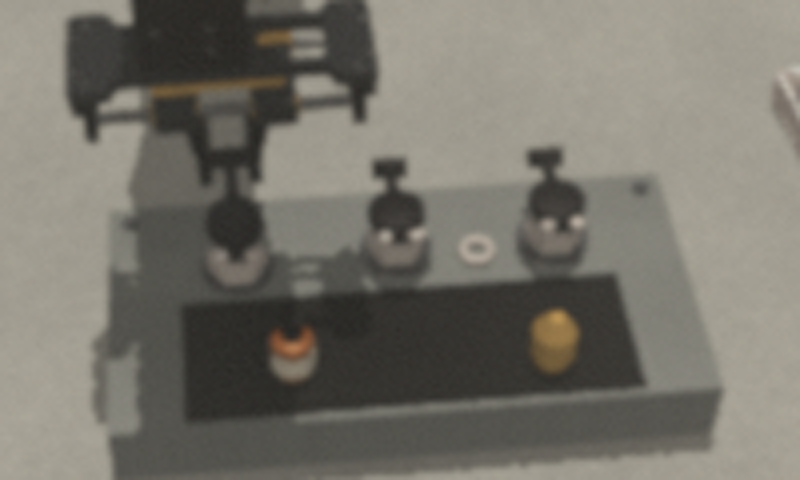

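View pics/w6.png

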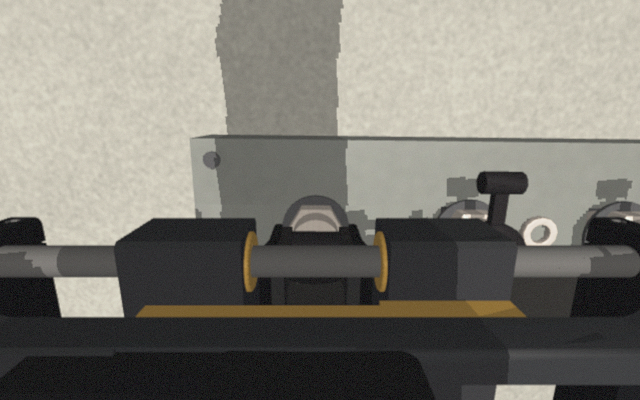

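The open cap shows in the scene picture at about (235,210) of the crop. The bar is between the fingers and the bystanders haven't moved. Let me check that it holds steady.

Emit:
{"op": "move_arm", "data": {
  "deltas": [
    [-1, 0, 0, 0, 0],
    [-1, 0, 0, 0, 0],
    [-1, 0, 0, 0, 0],
    [-1, 0, 0, 0, 0],
    [-1, 0, 0, 0, 0],
    [-1, 0, 0, 0, 0]
  ]
}}

```text
time: 11.9
ee_pos: [0.4561, -0.0696, 0.1269]
eef_rot: [0.037, 0.999, 0.0, 0.0]
ft_force: [-4.4, 2.1, 5.5]
width: 0.0235
```

```bash
python3 - <<'E'
from h import *
st=r.read_state(); go(st['ee_pos'],st)
snap('scene','s7')
print([(w('scene',d['position'],st),round(d['confidence'],2)) for d in r.tip_of('scene','bar_right')[:2]])
print(r.close_job())
E
```

```text
t 11.9 pos [ 0.4561 -0.0696  0.1269] units [0. 0. 0.] yangle 85.75921227064146 F [-4.4225  2.1373  5.4725] w 0.023450034352196916
[]
the job is handed in; nothing more can be done
None
```

The right bolt is the loose one, and its cap is now held open at about 0.9 rad, a little past halfway. I tapped the caps in order from left to right:

| Bolt | Force pressed | Result |
|---|---|---|
| Left | 37 N | firm, under 1 mm of give |
| Middle | 32 N | firm, under 1 mm of give |
| Right | 41 N | sank about 8 mm, then stopped hard |

I pinched the right cap's lift bar by its ends and swung it up along its arc. The job was handed in at about 12 s, with the gripper still holding the bar.

**Last checks:**
- **Grip:** the gripper opening was 23.5 mm on the 24 mm bar, and the arm's pose held steady for 0.5 s.
- **Cap angle:** the scene camera put the bar at z ≈ 0.139 m and the wrist camera at 0.137 m, which agrees with about 0.9 rad. The two differed by about 6 mm in position across the bench.
- **Surroundings:** in the pictures, the other caps were shut and the bystanders on the base looked undisturbed; I did not measure them.
- **Missed check:** the final network call found no bar in the scene picture, so the last confirmation of the cap angle is from 0.9 s before hand-in.

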